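# Lock a coolant filter cartridge into its bayonet head

### The job

Fit the blue-capped filter cartridge into the round bayonet socket of the filter head: feel gently for the two slots, push it in against the spring, twist it clockwise about a quarter turn, without straining against the stop, and let it rise into its lock, so that it stays locked upright when you let go. Do not force it, and leave the bottle, the tin and the specimens where they are.

Things in the scene. Friction and masses are not known exactly. Their poses are not given: they have to be found in the camera images.
- cartridge: Loose filter cartridge, 0.25 kg, 81 mm tall, standing upright on the desk. Origin: centre of its underside, z up. White plug 40 mm in diameter from z 0 to 36 mm (foot tapered to 30 mm over the lowest 7 mm), then a blue round cap 58 mm in diameter, z 36 to 48 mm, and on it a blue grip bar. A half turn about z makes no difference.
- cartridge_grip (a point): On the cartridge's axis in the grip bar, 70 mm above the cartridge's underside. The bar is 50 mm long (along the cartridge's x), 18 mm thick (y), z 48 to 81 mm; pinch it across its thickness from above.
- cartridge_lug (a point): Outer face of one of the plug's two lugs, which stick out at +x and -x of the cartridge (in line with the bar) to 27 mm from the axis; each 9 mm wide and 6 mm high, 12 to 18 mm above the underside.
- filter_head: Grey filter head fixed to the desk: base plate 100 x 100 x 8 mm, with a port block and two brass hose ends (to x = +72 mm, z = 34 mm) on its +x side and a yellow mark at its -x edge. Origin: centre of its underside, on the desk. Upright on the same axis stands the aluminium bayonet collar, 72 mm in diameter, top at z = 42 mm, bore 43 mm.
- collar_mouth (a point): Centre of the collar's mouth, 42 mm above the desk. Its 8 mm thick roof has two opposite slots 12.6 mm wide, reaching 29 mm from the axis. Their line lies anywhere within 25 degrees of the head's x axis, either way: not reported, find it by feel or sight. Lugs enter with about 3.5 degrees of play each way. With lugs resting on the roof the cartridge's underside is 30 mm above the desk.
- plunger_top (a point): Where the cartridge's foot meets the spring plunger in the collar, 26 mm above the desk; it rests there when its lugs are in the slots. The spring takes 4 N at first, then 0.6 N more per mm, for 16 mm, then is solid. To turn, the underside must be pushed below 16 mm (keep above 10 mm). It turns only clockwise seen from above, in a channel under the roof.
- lock_point (a point): On the axis, 20 mm above the desk: where the cartridge's underside stands when locked. 80 degrees clockwise past the slots the roof has two pockets 4 mm high in its underside, with a solid stop about 7 degrees beyond (7 degrees of play the other way too). Left alone there, the spring lifts the cartridge 4 mm into them. Short of them it stays at 16 mm; back at the slots it is lifted to 26 mm.
- bottle: Bystander: brown bottle with black cap, 50 mm diameter, 116 mm tall, loose; origin at the centre of its underside.
- tin: Bystander: round blue tin, 55 mm diameter, 22 mm tall, loose; origin at the centre of its underside.
- specimen_red: Bystander: red resin-mounted specimen disc, 30 mm diameter, 18 mm tall, loose; origin at the centre of its underside.
- specimen_green: Bystander: green resin-mounted specimen disc, 30 mm diameter, 17 mm tall, loose; origin at the centre of its underside.
There are look-alikes about, which are no part of the job. Of the things that look like the cartridge, the largest one is meant.

How it is judged:
On the way:
1. the cartridge is pushed into the socket against the spring until its lugs are below the roof of the collar (z of cartridge in the frame of filter_head below 0.0165 m and horizontal distance between cartridge and filter_head below 0.005 m), for 0.1 s.
At the end, for the whole second after the job is handed in: The cartridge stands at rest in the socket, locked: held down by the collar against the spring with its lugs up in the pockets, its underside 18 to 22 mm above the desk, within 5 mm of the socket's axis and upright within 0.1 rad (z of cartridge in the frame of filter_head between 0.018 and 0.022 m and horizontal distance between cartridge and filter_head below 0.005 m and angle between cartridge's own z axis and vertical below 0.1 rad and linear speed of cartridge below 0.02 m/s); the robot touches nothing.
It fails at once if the cartridge is forced: it presses on the filter head with more than 50 N (contact force between cartridge and filter_head above 50 N).
It fails at once if a bystander (bottle, tin, either specimen) is moved by more than 30 mm (distance of any of bottle, tin, specimen_red, specimen_green from where it was at the start of the episode above 0.03 m).
It also fails if it takes over 72 s, if anything falls off the work surface, if the arm or the gripper's body presses on something with over 40 N, if the wrist force passes 120 N, or if a joint passes its speed limit or range.

### The arm

A 6-joint arm with a two-finger parallel gripper is mounted at the origin on a cart in front of the work surface, level with it; the furniture and walls round the work are solid. World frame = base frame: x ahead of the robot, y to its left, z up, the work surface at z = 0. Lengths are in m, angles in rad, forces in N, time in s.
With the tool pointing down it reaches from about 0.225 to 0.875 m from the base axis. Payload 3.4 kg.
Tool frame: the origin (TCP) lies at the very end of the fingers, on their centre line; the grasp point (between the pads) lies 19 mm behind it (manip.pinch_z is the distance from the TCP to the grasp point, in m); z points along the fingers, y is the line along which they close (so a half turn about z gives the same grasp; the last joint's range is limited). The gripper opens to 85 mm and grips with 20 to 120 N. Pads are 22 mm wide; open, the fingers measure 114 mm over their backs; the gripper's body (76 mm by 85 mm) begins 54 mm behind the grasp point. The pads swing forward as they close: fully open they stand 13 mm farther back than shut.
Start: joints at [1.062, 0.276, 1.505, -0, 1.361, -0.121], TCP at [0.217, 0.532, 0.231] pointing down, gripper open.
Joint ranges: [-2.89, 2.89], [-0.75, 2.08], [0.22, 2.7], [-1.18, 4.32], [0.11, 2.71], [-2.7, 2.7]. Speed limits (rad/s): [2.57, 2.57, 3.14, 3.14, 3.14, 3.14].

### API

Orientations are given as a unit quaternion [w, x, y, z].
In Python, from rig import manip gives the robot as it stands. The module is installed in compiled form; this text tells all that it offers.
- The arm moves only by the shell command python3 -m jog 'ROWS' [FORCE]. ROWS is JSON, a list of rows, each an object of numbers: "dx", "dy", "dz": the shift along the tool's x, y, z each as a share of 25 cm, from -1 to 1; "ax", "ay", "az": the turn, a rotation vector about the tool's x, y, z each as a share of 90 degrees, from -1 to 1; "grip": the opening, from -1 (shut) to 1 (fully open), so that 0 is half open. A call has 1 to 5 rows; each row is the pose to reach, as a shift and turn from the pose commanded when the call began, along the tool's axes at that moment; what a row does not reach only later rows make up. A row lasts 1/12 s, in which the tool goes at most 41.7 mm and 7.16 degrees, less where a joint would pass 70% of its speed; a pose out of reach is approached as far as the arm can. A call with a number of a shift or a turn outside -1 to 1 is refused whole. A call with a gripper value outside its range is refused whole. The fingers move at their own pace and stop on an object; FORCE is the grip in N (left out, the last holds). Time passes only in rows, so rows that repeat a pose let the fingers close. It gives the time, the measured TCP pose, the force, the opening and the grip force at its end, in the units of the state.
- manip.get_state(): the state, without advancing time (a new reading comes with each control period).
- manip.get_image(name): name is "scene" or "top"; returns a dict with "img" (480x640x3 uint8, red, green, blue), "mtx" (3x3 intrinsics, pixels), "world_to_cam" (4x4, takes a point from world to camera coordinates). Camera axes: x right, y down, z forward; pixel columns grow to the right and rows downward; lengths in m; the calibration is good to about 2 mm. A picture is of the moment at which its call begins. There is no depth.
- manip.sign_off(): hands the job in; it is judged then, once.
The state is a dict: "clock": time; "qpos": joint angles; "qd": joint speeds; "effort": joint torques, N m; "position": TCP position; "ee_rot": TCP orientation; "contact_force": force on the tool from outside, world axes, zero at the start; "moment": the same for the moment, N m; "width": finger opening in m; "gripper_force": force on a finger pad.
Only numpy, scipy, OpenCV 4.12 (cv2) and the standard library are available. Lean on these libraries where they do the work, as an engineer would, in place of code of your own. Each camera call takes 0.05 s, during which the arm holds its last target. There are 200 camera calls.

## Working session

There is one attempt and no reset: what is moved stays moved. The work goes in short steps, Python scripts to look and compute and a shell command to move; the robot and the scene stay as the last step left them, time stands still between calls to the robot, and variables do not carry over. Pictures are saved under pics/ and viewed, at most 10 in all, crops included, and the job is handed in when it is done.

```bash
mkdir -p pics
python3 - <<'E'
from rig import manip
import cv2
for n in("scene","top"):
    d=manip.get_image(n); cv2.imwrite(f"pics/{n}0.png",d["img"][:,:,::-1]); print(n,d["mtx"].tolist(),d["world_to_cam"].round(4).tolist())
s=manip.get_state();print({k:(v if not hasattr(v,'round') else v.round(4).tolist()) for k,v in s.items()},manip.pinch_z)
E
```

```text
scene [[461.5754119062736, 0.0, 321.70634497498816], [0.0, 461.5754119062736, 237.76260260723416], [0.0, 0.0, 1.0]] [[0.5021, -0.8648, -0.0064, -0.3208], [-0.3566, -0.2003, -0.9125, 0.239], [0.7879, 0.4604, -0.4089, 0.6371], [0.0, 0.0, 0.0, 1.0]]
top [[600.558479521561, 0.0, 314.3122804304496], [0.0, 600.558479521561, 236.41785762865428], [0.0, 0.0, 1.0]] [[-0.0283, -0.9996, 0.0001, -0.0755], [-0.9912, 0.028, -0.1295, 0.5256], [0.1294, -0.0038, -0.9916, 1.3203], [0.0, 0.0, 0.0, 1.0]]
{'clock': 0.1, 'qpos': [1.062, 0.2765, 1.506, 0.0001, 1.3607, -0.121], 'qd': [0.001, -0.0011, -0.0023, 0.0018, 0.0014, -0.0018], 'effort': [0.0003, -41.7703, -24.6407, -0.0001, 0.0058, -0.0], 'position': [0.2172, 0.5319, 0.2305], 'ee_rot': [-0.0003, 0.1927, 0.9813, -0.0008], 'contact_force': [-0.0741, 0.2954, -0.2049], 'moment': [-0.0556, -0.0094, 0.0097], 'gripper_force': 0.0, 'width': 0.0855857600575023} 0.0187
```

View pics/top0.png

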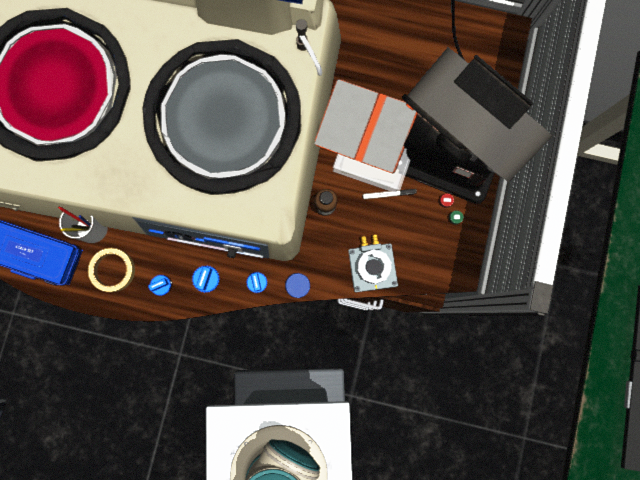

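View pics/scene0.png

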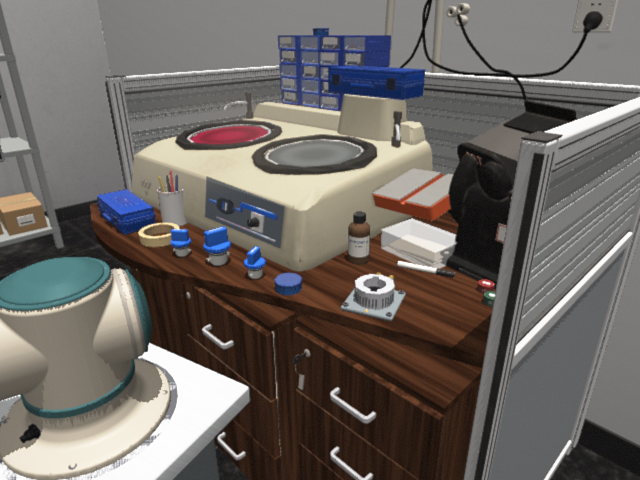

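The top view shows three cartridges at (160,285), (205,279) and (257,282); the largest is the one at (205,279). The filter head is at (373,266) with its brass ends up-image (+x away). I'll measure both and zoom in.

```bash
cat > h.py <<'E'
import numpy as np, cv2
from rig import manip
def ray(d,u,v,z):
    R=d["world_to_cam"][:3,:3];t=d["world_to_cam"][:3,3]
    c=-R.T@t; r=R.T@np.linalg.solve(d["mtx"],[u,v,1.]); return c+r*(z-c[2])/r[2]
def proj(d,p):
    q=d["mtx"]@(d["world_to_cam"]@np.r_[p,1])[:3]; return q[:2]/q[2]
E
python3 - <<'E'
from h import *
d=manip.get_image("top");s=manip.get_image("scene")
A=cv2.cvtColor(d["img"],cv2.COLOR_RGB2BGR);B=cv2.cvtColor(s["img"],cv2.COLOR_RGB2BGR)
big=lambda im,x,y,r=32:cv2.resize(im[y-r:y+r,x-r:x+r],(390,390),interpolation=cv2.INTER_CUBIC)
cv2.imwrite("pics/crop1.png",cv2.resize(np.hstack([big(A,205,279,20),big(A,373,266,32)]),(780,390)))
cv2.imwrite("pics/crop2.png",np.hstack([big(B,217,245,24),big(B,374,292,34)]))
hsv=cv2.cvtColor(A,cv2.COLOR_BGR2HSV)
m=cv2.inRange(hsv,(95,100,60),(125,255,255))
n,l,st,c=cv2.connectedComponentsWithStats(m)
for i in range(1,n):
    if st[i,4]>80 and c[i,1]>250: print(st[i],c[i].round(1),ray(d,*c[i],.05).round(4))
for (u,v),z in (((373,266),.042),((205,279),.06)): print(ray(d,u,v,z))
E
```

```text
[   0  220   79   65 3422] [ 36.  254.1] [0.4992 0.5284 0.05  ]
[192 266  28  27 550] [205.6 278.6] [0.434  0.1524 0.05  ]
[246 272  21  21 323] [256.4 282. ] [0.4234 0.0403 0.05  ]
[285 273  25  25 474] [297.2 285.1] [ 0.4141 -0.0496  0.05  ]
[148 275  24  21 343] [159.8 285. ] [0.4229 0.2534 0.05  ]
[ 0.45208753 -0.21913976  0.042     ]
[0.43256743 0.15188349 0.06      ]
```

View pics/crop1.png

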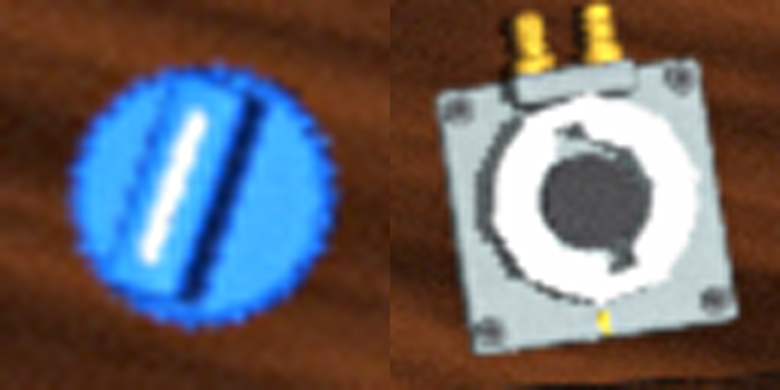

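View pics/crop2.png

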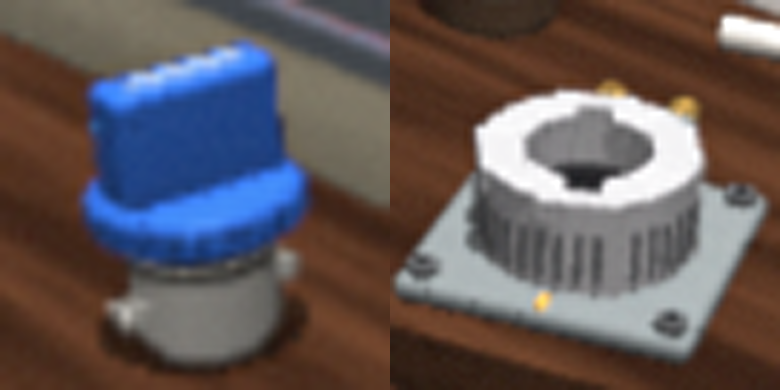

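Crop 1: grip bar axis runs from about (212,269) to (201,292) in the top view; the head is turned slightly, with slots near pixels (371,256) and (379,276). Crop 2 confirms lugs in line with the bar, and two slots. Now the numbers.

Run:
```python
from h import *
for n,(cu,cv_) in (("top",(373,266)),("scene",(375,290))):
    d=manip.get_image(n);im=d["img"];
    g=im.min(2); m=(g>(225 if n=="top" else 200)).astype(np.uint8)
    w=np.zeros_like(m);r=26;w[cv_-r:cv_+r,cu-r:cu+r]=m[cv_-r:cv_+r,cu-r:cu+r]
    k,l,st,c=cv2.connectedComponentsWithStats(w);i=1+st[1:,4].argmax();w=(l==i).astype(np.uint8)
    cs,_=cv2.findContours(w,cv2.RETR_EXTERNAL,cv2.CHAIN_APPROX_NONE)
    o=max(cs,key=len)[:,0]
    P=np.array([ray(d,u,v,.042)[:2] for u,v in o]);C,R=cv2.minEnclosingCircle(P.astype(np.float32))
    e=cv2.fitEllipse(P.astype(np.float32)*1000)
    print(n,"collar",C,R,e); C=np.array(e[0])/1000
    f=np.zeros_like(w);cv2.drawContours(f,[o.reshape(-1,1,2)],-1,1,-1); hole=(f==1)&(w==0)
    vv,uu=np.nonzero(hole);H=np.array([ray(d,u,v,.042)[:2] for u,v in zip(uu,vv)])-C
    rr=np.hypot(*H.T);a=np.degrees(np.arctan2(H[:,1],H[:,0]))
    for lo in(.0225,.024):
        S=rr>lo
        print(lo,[(int(x),round(y*1000)) for x,y in sorted(zip(a[S],rr[S]))])
    if n=="top":
        hsv=cv2.cvtColor(im,cv2.COLOR_RGB2HSV)
        b=cv2.inRange(hsv,(95,100,60),(125,255,255));b[:, :180]=0;b[:,230:]=0;b[:255]=0;b[300:]=0
        cs,_=cv2.findContours(b,cv2.RETR_EXTERNAL,cv2.CHAIN_APPROX_NONE);o=max(cs,key=len)[:,0]
        P=np.array([ray(d,u,v,.046)[:2] for u,v in o]);e=cv2.fitEllipse((P*1000).astype(np.float32));print("cap",e)
        sub=im[262:298,188:224];k=((sub.min(2)>150)).astype(np.uint8)
        vv,uu=np.nonzero(k);Q=np.array([ray(d,u+188,v+262,.081)[:2] for u,v in zip(uu,vv)])
        print("hl",len(Q),Q.mean(0));q=cv2.fitLine((Q*1000).astype(np.float32),cv2.DIST_L2,0,.01,.01).ravel();print(np.degrees(np.arctan2(q[1],q[0])))
        # dark shadow stripe
        k=(sub.max(2)<110)&(sub[:,:,2]>sub[:,:,0]+15);vv,uu=np.nonzero(k);Q=np.array([ray(d,u+188,v+262,.05)[:2] for u,v in zip(uu,vv)])
        q=cv2.fitLine((Q*1000).astype(np.float32),cv2.DIST_L1,0,.01,.01).ravel();print("dk",len(Q),np.degrees(np.arctan2(q[1],q[0])))
        # yellow marker & brass
        y=cv2.inRange(hsv,(15,130,120),(35,255,255));k,l,st,c=cv2.connectedComponentsWithStats(y)
        for i in range(1,k):
            if abs(c[i,0]-373)<40 and abs(c[i,1]-266)<45:print("yel",st[i,4],c[i],ray(d,*c[i],.008 if c[i,1]>270 else .025))
```

```text
top collar (0.4515620470046997, -0.22260548174381256) 0.03804471716284752 ((451.930419921875, -222.61940002441406), (71.27588653564453, 72.54557800292969), 21.585384368896484)
0.0225 [(-170, 27), (-169, 25), (-168, 23), (-166, 28), (-164, 26), (-163, 23), (-161, 28), (-160, 26), (-158, 24), (-155, 27), (-153, 25), (-151, 28), (-151, 23), (-149, 26), (6, 23), (9, 27), (10, 25), (11, 23), (14, 28), (15, 26), (17, 24), (18, 29), (20, 27), (22, 25), (22, 30), (24, 27), (26, 26), (28, 29), (29, 24), (31, 27), (33, 25), (37, 23)]
0.024 [(-170, 27), (-169, 25), (-166, 28), (-164, 26), (-161, 28), (-160, 26), (-158, 24), (-155, 27), (-153, 25), (-151, 28), (-149, 26), (9, 27), (10, 25), (14, 28), (15, 26), (18, 29), (20, 27), (22, 25), (22, 30), (24, 27), (26, 26), (28, 29), (31, 27), (33, 25)]
cap ((434.5593566894531, 153.56283569335938), (57.125450134277344, 59.94477844238281), 165.37567138671875)
hl 41 [0.4342377  0.15413495]
-19.929186
dk 23 -21.031773
yel 51 [375.17647059 238.88235294] [ 0.51489729 -0.2283063   0.025     ]
yel 49 [363.89795918 240.79591837] [ 0.51124846 -0.20254877  0.025     ]
yel 6 [375.66666667 286.16666667] [ 0.40863568 -0.22673085  0.008     ]
scene collar (0.4494727849960327, -0.22459423542022705) 0.037312429398298264 ((448.9991760253906, -225.203369140625), (69.62403106689453, 71.06808471679688), 27.391958236694336)
0.0225 [(-175, 23), (-172, 27), (-171, 23), (-168, 26), (-165, 26), (-163, 29), (-161, 25), (-160, 29), (-156, 25), (-156, 29), (-153, 28), (-152, 25), (-149, 28), (-148, 25), (8, 26), (12, 25), (13, 29), (16, 25), (17, 29), (20, 24), (21, 28), (25, 28), (25, 24), (29, 28), (30, 24), (34, 24)]
0.024 [(-172, 27), (-168, 26), (-165, 26), (-163, 29), (-161, 25), (-160, 29), (-156, 25), (-156, 29), (-153, 28), (-152, 25), (-149, 28), (-148, 25), (8, 26), (12, 25), (13, 29), (16, 25), (17, 29), (20, 24), (21, 28), (25, 28), (25, 24), (29, 28), (30, 24), (34, 24)]
```

Run:
```python
from h import *
d=manip.get_image("top");s=manip.get_image("scene")
A=cv2.cvtColor(d["img"],cv2.COLOR_RGB2BGR);B=cv2.cvtColor(s["img"],cv2.COLOR_RGB2BGR)
cv2.imwrite("pics/crop3.png",np.vstack([cv2.resize(A[215:300,140:310],(600,300)),cv2.resize(B[180:280,150:350],(600,300))]))
# where would body corner points appear in views
for x in(.47,.48,.49,.50,.51):
  print(x,[(z,proj(d,[x,.153,z]).round(),proj(s,[x,.153,z]).round()) for z in (0,.12,.16)])
```

```text
0.47 [(0, array([209., 264.]), array([229., 255.])), (0.12, array([199., 259.]), array([224., 207.])), (0.16, array([195., 258.]), array([222., 190.]))]
0.48 [(0, array([209., 260.]), array([232., 254.])), (0.12, array([199., 255.]), array([227., 206.])), (0.16, array([195., 253.]), array([225., 189.]))]
0.49 [(0, array([209., 256.]), array([234., 252.])), (0.12, array([199., 250.]), array([230., 204.])), (0.16, array([195., 248.]), array([228., 187.]))]
0.5 [(0, array([209., 251.]), array([237., 250.])), (0.12, array([199., 245.]), array([233., 203.])), (0.16, array([195., 243.]), array([231., 186.]))]
0.51 [(0, array([209., 247.]), array([240., 249.])), (0.12, array([199., 241.]), array([236., 202.])), (0.16, array([195., 238.]), array([234., 185.]))]
```

View pics/crop3.png

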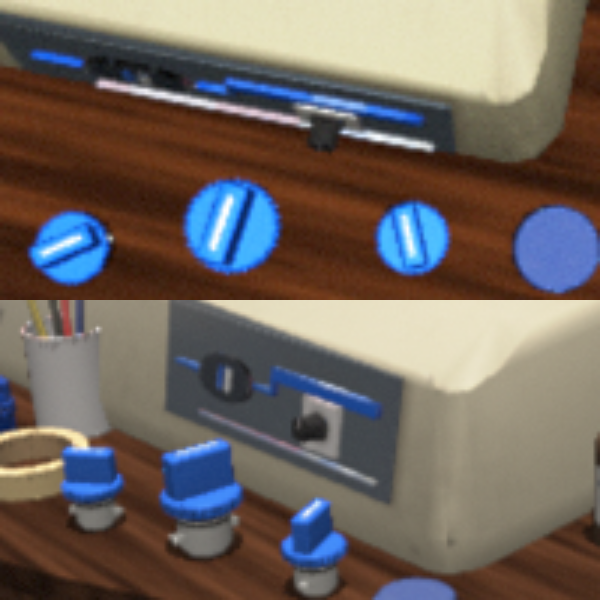

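Crop 3: the machine's front foot is about at row 242 at column 205 (x≈0.52), clear of the gripper. Moving towards the cartridge.

```bash
cat >> h.py <<'E'
from scipy.spatial.transform import Rotation as Ro
def go(x,y,z,yaw):
    "shares for a tool-down pose whose tool y points at yaw (deg, world)"
    s=manip.get_state();q=s["ee_rot"];R=Ro.from_quat(np.r_[q[1:],q[0]])
    yw=np.radians(yaw);Y=np.array([np.cos(yw),np.sin(yw),0]);Z=np.array([0,0,-1.]);T=Ro.from_matrix(np.c_[np.cross(Y,Z),Y,Z])
    print("shift",(R.inv().apply(np.array([x,y,z])-s["position"])/.25).round(3),"turn",(np.degrees((R.inv()*T).as_rotvec())/90).round(3))
def st():
    s=manip.get_state();q=s["ee_rot"];M=Ro.from_quat(np.r_[q[1:],q[0]]).as_matrix()
    print("t",round(s["clock"],2),"p",s["position"].round(4),"yaw",np.degrees(np.arctan2(M[1,1],M[0,1])).round(2),"tilt",np.degrees(np.arccos(-M[2,2])).round(2),"F",s["contact_force"].round(1),"M",s["moment"].round(2),"w",round(s["width"],4),"q6",round(s["qpos"][5],2))
E
python3 -m jog '[{"dx":-0.63,"dy":-0.49},{"dx":-0.63,"dy":-0.49},{"dx":-0.63,"dy":-0.49},{"dx":-0.63,"dy":-0.49},{"dx":-0.63,"dy":-0.49}]' 40
python3 -m jog '[{"dx":-0.63,"dy":-0.49},{"dx":-0.63,"dy":-0.49},{"dx":-0.63,"dy":-0.49},{"dx":-0.63,"dy":-0.49},{"dx":-0.63,"dy":-0.49}]'
python3 -c "
from h import *
st();go(.4345,.1535,.053,69.5)"
```

```text
t 0.4 p [0.2174 0.5323 0.2312] yaw 67.78 tilt 0.01 F [-0.4  0.  -0.2] M [ 0.02 -0.01  0.04] w 0.0854 q6 -0.12
shift [-1.377 -1.074  0.713] turn [-0.    -0.    -0.019]schema error: expected keys dx, dy, dz, ax, ay, az, grip
schema error: expected keys dx, dy, dz, ax, ay, az, grip
```

```bash
python3 -m jog '[{"dx":-0.63,"dy":-0.49,"dz":0,"ax":0,"ay":0,"az":0,"grip":1},{"dx":-0.63,"dy":-0.49,"dz":0,"ax":0,"ay":0,"az":0,"grip":1},{"dx":-0.63,"dy":-0.49,"dz":0,"ax":0,"ay":0,"az":0,"grip":1},{"dx":-0.63,"dy":-0.49,"dz":0,"ax":0,"ay":0,"az":0,"grip":1},{"dx":-0.63,"dy":-0.49,"dz":0,"ax":0,"ay":0,"az":0,"grip":1}]' 40
python3 -m jog '[{"dx":-0.63,"dy":-0.49,"dz":0,"ax":0,"ay":0,"az":0,"grip":1},{"dx":-0.63,"dy":-0.49,"dz":0,"ax":0,"ay":0,"az":0,"grip":1},{"dx":-0.63,"dy":-0.49,"dz":0,"ax":0,"ay":0,"az":0,"grip":1},{"dx":-0.63,"dy":-0.49,"dz":0,"ax":0,"ay":0,"az":0,"grip":1},{"dx":-0.63,"dy":-0.49,"dz":0,"ax":0,"ay":0,"az":0,"grip":1}]'
python3 -c "
from h import *
st();go(.4345,.1535,.053,69.5)"
```

```text
clock: 0.82
position: [0.3177, 0.3569, 0.2314]
ee_rot: [0.0, 0.193, 0.981, -0.0]
contact_force: [0.2, 0.2, 0.6]
width: 0.0856
gripper_force: 0.0
clock: 1.23
position: [0.4175, 0.1838, 0.2316]
ee_rot: [0.001, 0.193, 0.981, -0.0]
contact_force: [0.7, 0.6, 0.2]
width: 0.0851
gripper_force: 0.0
t 1.23 p [0.4175 0.1838 0.2316] yaw 67.72 tilt 0.08 F [0.7 0.6 0.2] M [ 0.   -0.   -0.04] w 0.0851 q6 -0.92
shift [-0.108 -0.086  0.715] turn [-0.     0.001 -0.02 ]
```

```bash
python3 -m jog '[{"dx":-0.108,"dy":-0.086,"dz":0.0,"ax":0,"ay":0,"az":-0.02,"grip":0.3},{"dx":-0.108,"dy":-0.086,"dz":0.15,"ax":0,"ay":0,"az":-0.02,"grip":0.3},{"dx":-0.108,"dy":-0.086,"dz":0.3,"ax":0,"ay":0,"az":-0.02,"grip":0.3},{"dx":-0.108,"dy":-0.086,"dz":0.4,"ax":0,"ay":0,"az":-0.02,"grip":0.3},{"dx":-0.108,"dy":-0.086,"dz":0.4,"ax":0,"ay":0,"az":-0.02,"grip":0.3}]'
python3 -c "
from h import *
st();go(.4345,.1535,.053,69.5)
for n in('top','scene'):
    d=manip.get_image(n);u,v=map(int,proj(d,[.4345,.1535,.08]));cv2.imwrite(f'pics/pre_{n}.png',cv2.resize(d['img'][max(v-70,0):v+50,u-60:u+60,::-1],(390,390)))
cv2.imwrite('pics/pre.png',np.hstack([cv2.imread('pics/pre_top.png'),cv2.imread('pics/pre_scene.png')]))"
```

```text
clock: 1.65
position: [0.4293, 0.155, 0.1269]
ee_rot: [-0.005, 0.178, 0.984, -0.002]
contact_force: [-0.8, -0.5, -0.5]
width: 0.0554
gripper_force: 0.0
t 1.65 p [0.4293 0.155  0.1269] yaw 69.52 tilt 0.62 F [-0.8 -0.5 -0.5] M [-0.01  0.03  0.03] w 0.0554 q6 -1.02
shift [-0.025  0.003  0.295] turn [-0.004 -0.006  0.   ]
```

View pics/pre.png

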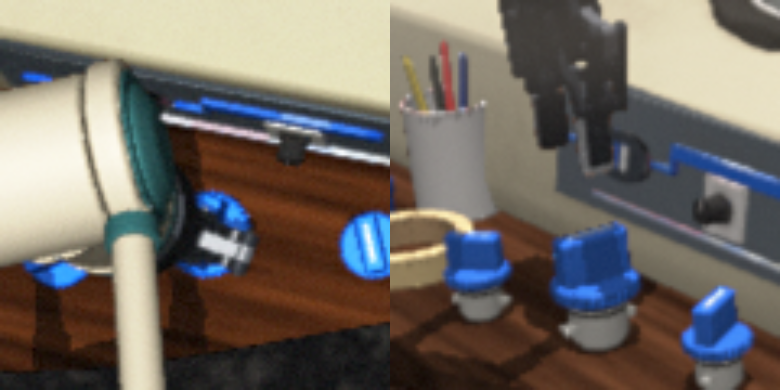

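The picture shows the gripper, still settling, above the cartridge (cartridge at about (595,290) in the crop) and its fingers straddling the bar. Descending to the grasp height.

```bash
python3 -m jog '[{"dx":0,"dy":0,"dz":0,"ax":0,"ay":0,"az":0,"grip":0.3},{"dx":0,"dy":0,"dz":0,"ax":0,"ay":0,"az":0,"grip":0.3}]'
python3 -c "
from h import *
st();go(.4345,.1535,.053,69.5)"
```

```text
clock: 1.92
position: [0.435, 0.1569, 0.1333]
ee_rot: [0.002, 0.177, 0.984, 0.001]
contact_force: [1.1, -0.7, -0.2]
width: 0.0552
gripper_force: 0.0
t 1.92 p [0.435  0.1569 0.1333] yaw 69.61 tilt 0.25 F [ 1.1 -0.7 -0.2] M [-0.02  0.02  0.03] w 0.0552 q6 -1.02
shift [-0.002 -0.014  0.321] turn [0.002 0.002 0.001]
```

```bash
python3 -m jog '[{"dx":-0.002,"dy":-0.01,"dz":0.1,"ax":0,"ay":0,"az":0,"grip":0.3},{"dx":-0.002,"dy":-0.01,"dz":0.18,"ax":0,"ay":0,"az":0,"grip":0.3},{"dx":-0.002,"dy":-0.01,"dz":0.22,"ax":0,"ay":0,"az":0,"grip":0.3},{"dx":-0.002,"dy":-0.01,"dz":0.22,"ax":0,"ay":0,"az":0,"grip":0.3},{"dx":-0.002,"dy":-0.01,"dz":0.22,"ax":0,"ay":0,"az":0,"grip":0.3}]'
python3 -c "
from h import *
st();go(.4345,.1535,.053,69.5)"
```

```text
clock: 2.33
position: [0.4337, 0.1542, 0.0773]
ee_rot: [0.001, 0.177, 0.984, 0.0]
contact_force: [-0.6, 0.3, -0.2]
width: 0.0555
gripper_force: 0.0
t 2.33 p [0.4337 0.1542 0.0773] yaw 69.61 tilt 0.11 F [-0.6  0.3 -0.2] M [-0.02 -0.04  0.02] w 0.0555 q6 -1.02
shift [-0.004 -0.001  0.097] turn [0.001 0.001 0.001]
```

```bash
python3 -m jog '[{"dx":-0.002,"dy":-0.001,"dz":0.05,"ax":0,"ay":0,"az":0,"grip":0.3},{"dx":-0.002,"dy":-0.001,"dz":0.097,"ax":0,"ay":0,"az":0,"grip":0.3},{"dx":-0.002,"dy":-0.001,"dz":0.097,"ax":0,"ay":0,"az":0,"grip":0},{"dx":-0.002,"dy":-0.001,"dz":0.097,"ax":0,"ay":0,"az":0,"grip":-1},{"dx":-0.002,"dy":-0.001,"dz":0.097,"ax":0,"ay":0,"az":0,"grip":-1}]' 60
python3 -m jog '[{"dx":0,"dy":0,"dz":0,"ax":0,"ay":0,"az":0,"grip":-1},{"dx":0,"dy":0,"dz":0,"ax":0,"ay":0,"az":0,"grip":-1},{"dx":0,"dy":0,"dz":0,"ax":0,"ay":0,"az":0,"grip":-1},{"dx":0,"dy":0,"dz":0,"ax":0,"ay":0,"az":0,"grip":-1}]' 60
python3 -c "
from h import *
st();go(.4508,-.2236,.15,110.2)"
```

```text
clock: 2.75
position: [0.4343, 0.1536, 0.0534]
ee_rot: [0.001, 0.177, 0.984, 0.0]
contact_force: [0.2, -1.0, 0.9]
width: 0.0197
gripper_force: 0.4
clock: 3.08
position: [0.4344, 0.1536, 0.0534]
ee_rot: [0.001, 0.177, 0.984, 0.001]
contact_force: [-1.5, 0.1, 6.5]
width: 0.017
gripper_force: 60.0
t 3.08 p [0.4344 0.1536 0.0534] yaw 69.58 tilt 0.17 F [-1.5  0.1  6.5] M [0.05 0.12 0.04] w 0.017 q6 -1.03
shift [-0.589 -1.391 -0.387] turn [ 0.     0.002 -0.451]
```

```bash
python3 -m jog '[{"dx":0,"dy":0,"dz":-0.1,"ax":0,"ay":0,"az":0,"grip":-1},{"dx":0,"dy":0,"dz":-0.25,"ax":0,"ay":0,"az":0,"grip":-1},{"dx":0,"dy":0,"dz":-0.387,"ax":0,"ay":0,"az":0,"grip":-1},{"dx":0,"dy":0,"dz":-0.387,"ax":0,"ay":0,"az":0,"grip":-1}]'
python3 -m jog '[{"dx":-0.06,"dy":-0.14,"dz":0,"ax":0,"ay":0,"az":0,"grip":-1},{"dx":-0.12,"dy":-0.28,"dz":0,"ax":0,"ay":0,"az":0,"grip":-1},{"dx":-0.18,"dy":-0.42,"dz":0,"ax":0,"ay":0,"az":0,"grip":-1},{"dx":-0.24,"dy":-0.56,"dz":0,"ax":0,"ay":0,"az":0,"grip":-1},{"dx":-0.295,"dy":-0.695,"dz":0,"ax":0,"ay":0,"az":0,"grip":-1}]'
python3 -m jog '[{"dx":-0.06,"dy":-0.14,"dz":0,"ax":0,"ay":0,"az":0,"grip":-1},{"dx":-0.12,"dy":-0.28,"dz":0,"ax":0,"ay":0,"az":0,"grip":-1},{"dx":-0.18,"dy":-0.42,"dz":0,"ax":0,"ay":0,"az":0,"grip":-1},{"dx":-0.24,"dy":-0.56,"dz":0,"ax":0,"ay":0,"az":0,"grip":-1},{"dx":-0.295,"dy":-0.695,"dz":0,"ax":0,"ay":0,"az":0,"grip":-1}]'
python3 -m jog '[{"dx":0,"dy":0,"dz":0,"ax":0,"ay":0,"az":-0.08,"grip":-1},{"dx":0,"dy":0,"dz":0,"ax":0,"ay":0,"az":-0.16,"grip":-1},{"dx":0,"dy":0,"dz":0,"ax":0,"ay":0,"az":-0.24,"grip":-1},{"dx":0,"dy":0,"dz":0,"ax":0,"ay":0,"az":-0.32,"grip":-1},{"dx":0,"dy":0,"dz":0,"ax":0,"ay":0,"az":-0.37,"grip":-1}]'
python3 -c "
from h import *
st();go(.4508,-.2236,.15,110.2)"
```

```text
clock: 3.42
position: [0.4377, 0.1543, 0.1549]
ee_rot: [0.006, 0.177, 0.984, 0.002]
contact_force: [2.1, 0.6, -2.4]
width: 0.0167
gripper_force: 59.7
clock: 3.83
position: [0.441, -0.0367, 0.1482]
ee_rot: [-0.0, 0.177, 0.984, 0.0]
contact_force: [0.4, 0.6, -3.6]
width: 0.0171
gripper_force: 59.7
clock: 4.25
position: [0.4495, -0.2255, 0.148]
ee_rot: [-0.0, 0.178, 0.984, 0.0]
contact_force: [0.8, -1.1, -2.7]
width: 0.0169
gripper_force: 59.8
clock: 4.67
position: [0.4495, -0.2235, 0.1478]
ee_rot: [-0.001, -0.115, 0.993, 0.001]
contact_force: [0.3, 0.2, -2.3]
width: 0.017
gripper_force: 60.1
t 4.67 p [ 0.4495 -0.2235  0.1478] yaw 103.16 tilt 0.12 F [ 0.3  0.2 -2.3] M [ 0.01 -0.02  0.  ] w 0.017 q6 -2.4
shift [-0.005 -0.001 -0.009] turn [ 0.001 -0.001 -0.078]
```

```bash
python3 -m jog '[{"dx":-0.005,"dy":-0.001,"dz":0,"ax":0,"ay":0,"az":-0.076,"grip":-1},{"dx":-0.005,"dy":-0.001,"dz":0.06,"ax":0,"ay":0,"az":-0.076,"grip":-1},{"dx":-0.005,"dy":-0.001,"dz":0.12,"ax":0,"ay":0,"az":-0.076,"grip":-1},{"dx":-0.005,"dy":-0.001,"dz":0.17,"ax":0,"ay":0,"az":-0.076,"grip":-1},{"dx":-0.005,"dy":-0.001,"dz":0.17,"ax":0,"ay":0,"az":-0.076,"grip":-1}]'
python3 -m jog '[{"dx":0,"dy":0,"dz":0,"ax":0,"ay":0,"az":0,"grip":-1},{"dx":0,"dy":0,"dz":0,"ax":0,"ay":0,"az":0,"grip":-1}]'
python3 - <<'E'
from h import *
st();go(.4506,-.2238,.100,110.2)
o=[]
for n in('top','scene'):
    d=manip.get_image(n);u,v=map(int,proj(d,[.4506,-.2238,.06]));o.append(cv2.resize(d['img'][v-35:v+35,u-35:u+35,::-1],(390,390),interpolation=cv2.INTER_CUBIC))
cv2.imwrite('pics/ins.png',np.hstack(o))
E
```

```text
clock: 5.08
position: [0.4491, -0.2221, 0.1032]
ee_rot: [-0.003, -0.171, 0.985, 0.003]
contact_force: [0.1, 0.5, -2.7]
width: 0.0173
gripper_force: 60.1
clock: 5.25
position: [0.4518, -0.2239, 0.1065]
ee_rot: [0.0, -0.171, 0.985, -0.0]
contact_force: [0.5, 0.3, -2.1]
width: 0.0163
gripper_force: 60.1
t 5.25 p [ 0.4518 -0.2239  0.1065] yaw 109.72 tilt 0.02 F [ 0.5  0.3 -2.1] M [ 0.01  0.   -0.  ] w 0.0163 q6 -2.51
shift [0.004 0.002 0.026] turn [-0.     0.    -0.005]
```

View pics/ins.png

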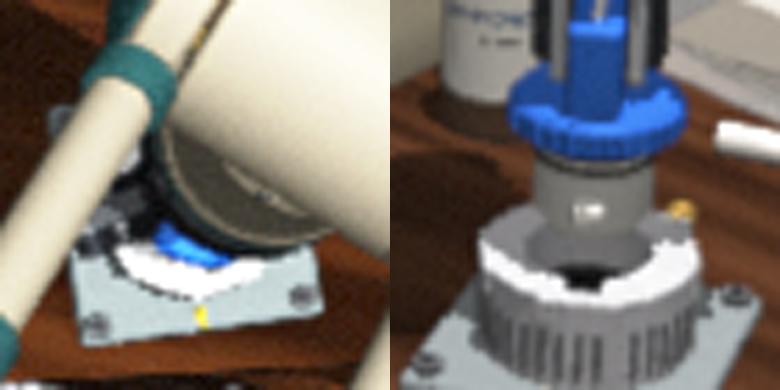

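Lug at crop (590,210) lines up with the slot at (585,280), and the axis matches the collar to under 1 mm after perspective. Lowering gently.

```bash
python3 -m jog '[{"dx":0.004,"dy":0.002,"dz":0.02,"ax":0,"ay":0,"az":-0.005,"grip":-1},{"dx":0.004,"dy":0.002,"dz":0.04,"ax":0,"ay":0,"az":-0.005,"grip":-1},{"dx":0.004,"dy":0.002,"dz":0.06,"ax":0,"ay":0,"az":-0.005,"grip":-1},{"dx":0.004,"dy":0.002,"dz":0.074,"ax":0,"ay":0,"az":-0.005,"grip":-1},{"dx":0.004,"dy":0.002,"dz":0.074,"ax":0,"ay":0,"az":-0.005,"grip":-1}]'
python3 -c "
from h import *
st();go(.4506,-.2238,.082,110.2)"
python3 -m jog '[{"dx":0,"dy":0,"dz":0.008,"ax":0,"ay":0,"az":0,"grip":-1},{"dx":0,"dy":0,"dz":0.016,"ax":0,"ay":0,"az":0,"grip":-1},{"dx":0,"dy":0,"dz":0.016,"ax":0,"ay":0,"az":0,"grip":-1}]'
python3 -c "
from h import *
st();go(.4506,-.2238,.080,110.2)"
```

```text
clock: 5.77
position: [0.4503, -0.2235, 0.0869]
ee_rot: [-0.0, -0.175, 0.985, 0.0]
contact_force: [0.5, 0.0, -3.1]
width: 0.0168
gripper_force: 60.2
t 5.77 p [ 0.4503 -0.2235  0.0869] yaw 110.17 tilt 0.04 F [ 0.5  0.  -3.1] M [-0.04 -0.14  0.03] w 0.0168 q6 -2.52
shift [-0.001 -0.002  0.02 ] turn [ 0. -0. -0.]
clock: 6.02
position: [0.4504, -0.2235, 0.0835]
ee_rot: [-0.0, -0.175, 0.985, 0.0]
contact_force: [0.7, -0.7, -2.3]
width: 0.0171
gripper_force: 60.3
t 6.02 p [ 0.4504 -0.2235  0.0835] yaw 110.17 tilt 0.02 F [ 0.7 -0.7 -2.3] M [-0.04 -0.12  0.  ] w 0.0171 q6 -2.52
shift [-0.    -0.001  0.014] turn [ 0. -0. -0.]
```

```bash
python3 -m jog '[{"dx":0,"dy":0,"dz":0.004,"ax":0,"ay":0,"az":0,"grip":-1},{"dx":0,"dy":0,"dz":0.008,"ax":0,"ay":0,"az":0,"grip":-1},{"dx":0,"dy":0,"dz":0.008,"ax":0,"ay":0,"az":0,"grip":-1}]'
python3 -c "
from h import *
st()"
```

```text
clock: 6.27
position: [0.4504, -0.2236, 0.0817]
ee_rot: [0.0, -0.175, 0.985, 0.0]
contact_force: [0.2, 0.1, -3.0]
width: 0.0169
gripper_force: 60.2
t 6.27 p [ 0.4504 -0.2236  0.0817] yaw 110.17 tilt 0.01 F [ 0.2  0.1 -3. ] M [-0.04 -0.07 -0.03] w 0.0169 q6 -2.52
```

No contact, so the lugs are in the slots. On down to the plunger.

```bash
python3 -m jog '[{"dx":0,"dy":0,"dz":0.008,"ax":0,"ay":0,"az":0,"grip":-1},{"dx":0,"dy":0,"dz":0.014,"ax":0,"ay":0,"az":0,"grip":-1},{"dx":0,"dy":0,"dz":0.014,"ax":0,"ay":0,"az":0,"grip":-1}]'
python3 -c "
from h import *
st()"
python3 -m jog '[{"dx":0,"dy":0,"dz":0.006,"ax":0,"ay":0,"az":0,"grip":-1},{"dx":0,"dy":0,"dz":0.012,"ax":0,"ay":0,"az":0,"grip":-1},{"dx":0,"dy":0,"dz":0.012,"ax":0,"ay":0,"az":0,"grip":-1}]'
python3 -c "
from h import *
st()"
```

```text
clock: 6.52
position: [0.4506, -0.2237, 0.0785]
ee_rot: [0.0, -0.175, 0.985, -0.0]
contact_force: [-0.4, -0.5, 1.6]
width: 0.0167
gripper_force: 60.8
t 6.52 p [ 0.4506 -0.2237  0.0785] yaw 110.17 tilt 0.03 F [-0.4 -0.5  1.6] M [0.02 0.04 0.03] w 0.0167 q6 -2.52
clock: 6.77
position: [0.4506, -0.2237, 0.0755]
ee_rot: [0.0, -0.175, 0.985, -0.0]
contact_force: [-1.2, 0.1, 3.1]
width: 0.0167
gripper_force: 61.1
t 6.77 p [ 0.4506 -0.2237  0.0755] yaw 110.17 tilt 0.04 F [-1.2  0.1  3.1] M [0.08 0.08 0.02] w 0.0167 q6 -2.52
```

```bash
python3 -m jog '[{"dx":0,"dy":0,"dz":0.01,"ax":0,"ay":0,"az":0,"grip":-1},{"dx":0,"dy":0,"dz":0.02,"ax":0,"ay":0,"az":0,"grip":-1},{"dx":0,"dy":0,"dz":0.028,"ax":0,"ay":0,"az":0,"grip":-1},{"dx":0,"dy":0,"dz":0.036,"ax":0,"ay":0,"az":0,"grip":-1},{"dx":0,"dy":0,"dz":0.036,"ax":0,"ay":0,"az":0,"grip":-1}]'
python3 -m jog '[{"dx":0,"dy":0,"dz":0,"ax":0,"ay":0,"az":0,"grip":-1},{"dx":0,"dy":0,"dz":0,"ax":0,"ay":0,"az":0,"grip":-1}]'
python3 -c "
from h import *
st()"
```

```text
clock: 7.18
position: [0.4507, -0.2237, 0.0666]
ee_rot: [0.0, -0.175, 0.985, -0.0]
contact_force: [-1.7, 0.6, 7.8]
width: 0.0169
gripper_force: 61.8
clock: 7.35
position: [0.4507, -0.2237, 0.0669]
ee_rot: [0.0, -0.175, 0.985, -0.0]
contact_force: [-1.2, 0.4, 7.7]
width: 0.017
gripper_force: 61.8
t 7.35 p [ 0.4507 -0.2237  0.0669] yaw 110.17 tilt 0.05 F [-1.2  0.4  7.7] M [ 0.28  0.28 -0.01] w 0.017 q6 -2.52
```

```bash
python3 -m jog '[{"dx":0,"dy":0,"dz":0.005,"ax":0,"ay":0,"az":0,"grip":-1},{"dx":0,"dy":0,"dz":0.005,"ax":0,"ay":0,"az":0.05,"grip":-1},{"dx":0,"dy":0,"dz":0.005,"ax":0,"ay":0,"az":0.1,"grip":-1},{"dx":0,"dy":0,"dz":0.005,"ax":0,"ay":0,"az":0.1,"grip":-1}]'
python3 -c "
from h import *
st()"
```

```text
clock: 7.68
position: [0.4511, -0.2239, 0.0659]
ee_rot: [0.001, -0.096, 0.995, -0.0]
contact_force: [-0.6, -0.1, 9.3]
width: 0.0171
gripper_force: 61.9
t 7.68 p [ 0.4511 -0.2239  0.0659] yaw 101.01 tilt 0.1 F [-0.6 -0.1  9.3] M [ 0.21  0.14 -0.08] w 0.0171 q6 -2.36
```

```bash
python3 -m jog '[{"dx":0,"dy":0,"dz":0,"ax":0,"ay":0,"az":0.07,"grip":-1},{"dx":0,"dy":0,"dz":0,"ax":0,"ay":0,"az":0.14,"grip":-1},{"dx":0,"dy":0,"dz":0,"ax":0,"ay":0,"az":0.21,"grip":-1},{"dx":0,"dy":0,"dz":0,"ax":0,"ay":0,"az":0.28,"grip":-1},{"dx":0,"dy":0,"dz":0,"ax":0,"ay":0,"az":0.28,"grip":-1}]'
python3 -c "
from h import *
st();go(.4507,-.2237,.066,30.2)"
python3 -m jog '[{"dx":0,"dy":0,"dz":0,"ax":0,"ay":0,"az":0.07,"grip":-1},{"dx":0,"dy":0,"dz":0,"ax":0,"ay":0,"az":0.14,"grip":-1},{"dx":0,"dy":0,"dz":0,"ax":0,"ay":0,"az":0.21,"grip":-1},{"dx":0,"dy":0,"dz":0,"ax":0,"ay":0,"az":0.28,"grip":-1},{"dx":0,"dy":0,"dz":0,"ax":0,"ay":0,"az":0.28,"grip":-1}]'
python3 -c "
from h import *
st();go(.4507,-.2237,.066,30.2)"
```

```text
clock: 8.1
position: [0.4517, -0.2243, 0.0661]
ee_rot: [0.002, 0.124, 0.992, -0.001]
contact_force: [-0.8, 0.5, 8.6]
width: 0.0171
gripper_force: 61.9
t 8.1 p [ 0.4517 -0.2243  0.0661] yaw 75.75 tilt 0.19 F [-0.8  0.5  8.6] M [ 0.07 -0.   -0.05] w 0.0171 q6 -1.92
shift [0.004 0.001 0.   ] turn [0.    0.002 0.506]
clock: 8.52
position: [0.4521, -0.2246, 0.0663]
ee_rot: [0.002, 0.337, 0.941, -0.0]
contact_force: [-0.2, 0.5, 8.9]
width: 0.0166
gripper_force: 61.9
t 8.52 p [ 0.4521 -0.2246  0.0663] yaw 50.55 tilt 0.26 F [-0.2  0.5  8.9] M [-0.   -0.11 -0.06] w 0.0166 q6 -1.48
shift [ 0.007 -0.001  0.001] turn [0.001 0.003 0.226]
```

```bash
python3 -m jog '[{"dx":0.003,"dy":0,"dz":0,"ax":0,"ay":0,"az":0.06,"grip":-1},{"dx":0.003,"dy":0,"dz":0,"ax":0,"ay":0,"az":0.12,"grip":-1},{"dx":0.003,"dy":0,"dz":0,"ax":0,"ay":0,"az":0.17,"grip":-1},{"dx":0.003,"dy":0,"dz":0,"ax":0,"ay":0,"az":0.215,"grip":-1},{"dx":0.003,"dy":0,"dz":0,"ax":0,"ay":0,"az":0.215,"grip":-1}]'
python3 -m jog '[{"dx":0,"dy":0,"dz":0,"ax":0,"ay":0,"az":0,"grip":-1},{"dx":0,"dy":0,"dz":0,"ax":0,"ay":0,"az":0,"grip":-1}]'
python3 -c "
from h import *
st();go(.4507,-.2237,.066,30.2)"
```

```text
clock: 8.93
position: [0.4515, -0.2248, 0.0663]
ee_rot: [0.003, 0.49, 0.872, -0.001]
contact_force: [-0.8, -1.7, 8.2]
width: 0.0172
gripper_force: 61.9
clock: 9.1
position: [0.4515, -0.2248, 0.0663]
ee_rot: [0.003, 0.489, 0.872, -0.001]
contact_force: [0.7, -1.6, 9.6]
width: 0.0168
gripper_force: 61.9
t 9.1 p [ 0.4515 -0.2248  0.0663] yaw 31.44 tilt 0.3 F [ 0.7 -1.6  9.6] M [-0.34  0.07 -0.09] w 0.0168 q6 -1.15
shift [ 0.005 -0.001  0.001] turn [0.001 0.003 0.014]
```

```bash
python3 -m jog '[{"dx":0.002,"dy":0,"dz":-0.008,"ax":0,"ay":0.002,"az":0.01,"grip":-1},{"dx":0.002,"dy":0,"dz":-0.015,"ax":0,"ay":0.002,"az":0.01,"grip":-1},{"dx":0.002,"dy":0,"dz":-0.022,"ax":0,"ay":0.002,"az":0.01,"grip":-1},{"dx":0.002,"dy":0,"dz":-0.022,"ax":0,"ay":0.002,"az":0.01,"grip":-1}]'
python3 -c "
from h import *
st();go(.4507,-.2237,.0734,30.2)"
```

```text
clock: 9.43
position: [0.4515, -0.2248, 0.0717]
ee_rot: [0.002, 0.496, 0.868, -0.0]
contact_force: [0.3, -1.8, 6.1]
width: 0.0168
gripper_force: 61.4
t 9.43 p [ 0.4515 -0.2248  0.0717] yaw 30.55 tilt 0.18 F [ 0.3 -1.8  6.1] M [-0.53 -0.04  0.04] w 0.0168 q6 -1.13
shift [ 0.005 -0.001 -0.007] turn [0.001 0.002 0.004]
```

Underside is past 16 mm with the spring still pushing, so the lugs are in the pockets. Rise a little more, then release.

```bash
python3 -m jog '[{"dx":0,"dy":0,"dz":-0.006,"ax":0,"ay":0,"az":0,"grip":-1},{"dx":0,"dy":0,"dz":-0.006,"ax":0,"ay":0,"az":0,"grip":-1}]' 20
python3 -c "
from h import *
st()"
python3 -m jog '[{"dx":0,"dy":0,"dz":0,"ax":0,"ay":0,"az":0,"grip":-0.3},{"dx":0,"dy":0,"dz":0,"ax":0,"ay":0,"az":0,"grip":-0.2},{"dx":0,"dy":0,"dz":0,"ax":0,"ay":0,"az":0,"grip":0},{"dx":0,"dy":0,"dz":0,"ax":0,"ay":0,"az":0,"grip":0.1},{"dx":0,"dy":0,"dz":0,"ax":0,"ay":0,"az":0,"grip":0.1}]'
python3 -m jog '[{"dx":0,"dy":0,"dz":-0.1,"ax":0,"ay":0,"az":0,"grip":0.1},{"dx":0,"dy":0,"dz":-0.25,"ax":0,"ay":0,"az":0,"grip":0.1},{"dx":0,"dy":0,"dz":-0.4,"ax":0,"ay":0,"az":0,"grip":0.1},{"dx":0,"dy":0,"dz":-0.5,"ax":0,"ay":0,"az":0,"grip":0.1},{"dx":0,"dy":0,"dz":-0.5,"ax":0,"ay":0,"az":0,"grip":0.1}]'
python3 - <<'E'
from h import *
st();o=[]
for n in('top','scene'):
    d=manip.get_image(n);u,v=map(int,proj(d,[.4506,-.2238,.06]));o.append(cv2.resize(d['img'][v-35:v+35,u-35:u+35,::-1],(390,390),interpolation=cv2.INTER_CUBIC))
    hsv=cv2.cvtColor(d['img'],cv2.COLOR_RGB2HSV);print(n,u,v,[(z,proj(d,[.4506,-.2238,z]).round(1)) for z in(.056,.062,.068)])
cv2.imwrite('pics/end.png',np.hstack(o))
E
```

```text
clock: 9.6
position: [0.4514, -0.2247, 0.073]
ee_rot: [0.001, 0.496, 0.868, 0.0]
contact_force: [0.8, -3.5, 6.2]
width: 0.0171
gripper_force: 61.4
t 9.6 p [ 0.4514 -0.2247  0.073 ] yaw 30.55 tilt 0.16 F [ 0.8 -3.5  6.2] M [-0.89 -0.27  0.05] w 0.0171 q6 -1.13
clock: 10.02
position: [0.449, -0.2221, 0.0715]
ee_rot: [-0.002, 0.496, 0.868, 0.001]
contact_force: [-0.4, -0.3, -0.3]
width: 0.0467
gripper_force: 0.0
clock: 10.43
position: [0.4527, -0.2248, 0.2025]
ee_rot: [0.004, 0.496, 0.868, 0.0]
contact_force: [1.8, -0.4, 1.1]
width: 0.0472
gripper_force: 0.0
t 10.43 p [ 0.4527 -0.2248  0.2025] yaw 30.53 tilt 0.48 F [ 1.8 -0.4  1.1] M [ 0.02 -0.03  0.  ] w 0.0472 q6 -1.13
top 375 265 [(0.056, array([375.8, 266.1])), (0.062, array([376. , 265.9])), (0.068, array([376.3, 265.7]))]
scene 374 274 [(0.056, array([374.2, 276.2])), (0.062, array([374.4, 273.4])), (0.068, array([374.5, 270.5]))]
```

View pics/end.png

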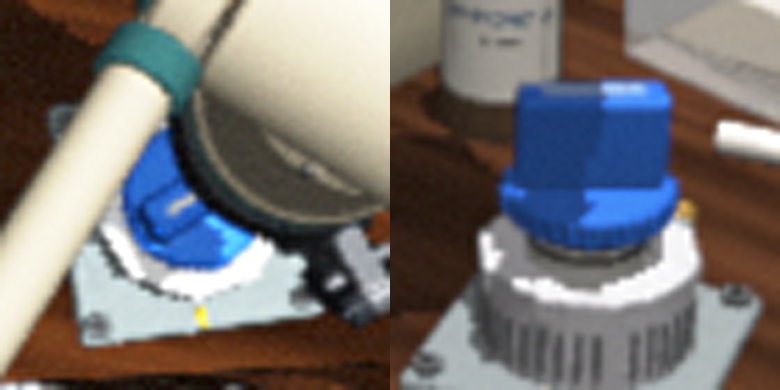

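The end picture shows the cartridge upright in the collar, bar turned about 80°. The bar's top at row ~255 corresponds to an underside height of about 20 mm, i.e. locked. Handing in.

```bash
python3 -m jog '[{"dx":0,"dy":0,"dz":0,"ax":0,"ay":0,"az":0,"grip":0.1},{"dx":0,"dy":0,"dz":0,"ax":0,"ay":0,"az":0,"grip":0.1},{"dx":0,"dy":0,"dz":0,"ax":0,"ay":0,"az":0,"grip":0.1}]'
python3 -c "
from rig import manip
print(manip.sign_off())"
```

```text
clock: 10.78
position: [0.4489, -0.2225, 0.1954]
ee_rot: [-0.003, 0.496, 0.868, 0.001]
contact_force: [-0.7, 0.6, -0.2]
width: 0.0471
gripper_force: 0.0
the job is handed in; nothing more can be done
None
```

The cartridge is in the socket, turned about 80° clockwise and released; it stands upright about 20 mm above the desk, which is its locked height. I handed the job in at 10.8 s; sign-off gave no verdict.

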